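Find the unlatched scrap hatch and push it open

TASK

One of the four steel hatch plates on the jeweller's scrap box has been left unlatched. Press the dotted ends of the plates with the fingertips, without forcing the latched ones, to find the one that rocks, then push that plate's dotted end down until it is fully open and leave it open. Only touch and push: pick nothing up, and do not disturb the things standing about.

Things in the scene. Friction and masses are not known exactly. Their poses are not given: they have to be found in the camera images.
- scrap_box: green steel box fixed to the bench, 168 (its x) x 360 (its y) x 80 high; origin: centre of its underside, z up. Four identical hatch plates lie flush in its top, in a row at y = +120 (a), +40 (b), -40 (c), -120 mm (d); a plain strip 50 wide behind them (+x), 22 wide in front. Under the free plate a well 96 (x) x 76 (y) is clear to 60 mm below the top; its front wall is 20 mm in front of the dot
- press_a (a point): black 18 mm dot on top of steel hatch plate a (92 long in x, 72 wide, 5 thick), the place to press: on its middle line, 18 mm from its front (robot side) edge, 46 mm in front of its pivot pin. Turns with the plate; axes as the box's while flush
- hatch_a (a joint): angle of hatch plate a about its pivot pin (along box y, at top level, 28 mm from the plate's rear edge): 0 flush, grows as the dotted end sinks into the well and the rear end rises, 0.75 fully open at its stop. One plate, a different one each time, is unlatched: it tips under about 3 N on the dot and stays where left. Three are latched and give at most 0.04
- press_b (a point): black 18 mm dot on top of steel hatch plate b (92 long in x, 72 wide, 5 thick), the place to press: on its middle line, 18 mm from its front (robot side) edge, 46 mm in front of its pivot pin. Turns with the plate; axes as the box's while flush
- hatch_b (a joint): angle of hatch plate b about its pivot pin (along box y, at top level, 28 mm from the plate's rear edge): 0 flush, grows as the dotted end sinks into the well and the rear end rises, 0.75 fully open at its stop. One plate, a different one each time, is unlatched: it tips under about 3 N on the dot and stays where left. Three are latched and give at most 0.04
- press_c (a point): black 18 mm dot on top of steel hatch plate c (92 long in x, 72 wide, 5 thick), the place to press: on its middle line, 18 mm from its front (robot side) edge, 46 mm in front of its pivot pin. Turns with the plate; axes as the box's while flush
- hatch_c (a joint): angle of hatch plate c about its pivot pin (along box y, at top level, 28 mm from the plate's rear edge): 0 flush, grows as the dotted end sinks into the well and the rear end rises, 0.75 fully open at its stop. One plate, a different one each time, is unlatched: it tips under about 3 N on the dot and stays where left. Three are latched and give at most 0.04
- press_d (a point): black 18 mm dot on top of steel hatch plate d (92 long in x, 72 wide, 5 thick), the place to press: on its middle line, 18 mm from its front (robot side) edge, 46 mm in front of its pivot pin. Turns with the plate; axes as the box's while flush
- hatch_d (a joint): angle of hatch plate d about its pivot pin (along box y, at top level, 28 mm from the plate's rear edge): 0 flush, grows as the dotted end sinks into the well and the rear end rises, 0.75 fully open at its stop. One plate, a different one each time, is unlatched: it tips under about 3 N on the dot and stays where left. Three are latched and give at most 0.04
- polish_bar: red polishing-compound bar, 26 x 60 x 26 high, lying on the rear strip of the scrap box top (sizes in mm); origin at its underside; loose, to be left alone
- brass_ring: small brass ring, 26 diameter, 14 high, on the rear strip of the scrap box top (sizes in mm); origin at its underside; loose, to be left alone
- pickle_jar: closed glass jar, 76 diameter, 110 high, on the bench to the left (sizes in mm); origin at its underside; loose, to be left alone
- hammer: hammer lying on the bench to the left; loose, to be left alone
- graver: graver (screwdriver-like tool) lying on the bench to the right; loose, to be left alone
- flux_tin: blue tin, 68 diameter, 50 high, on the bench to the right (sizes in mm); origin at its underside; loose, to be left alone
- mandrel: steel ring mandrel, an upright spike on a 56 diameter foot, 130 high, on the bench to the right (sizes in mm); origin at its underside; loose, to be left alone

How it is judged:
By the outcome, as a careful person would: the job done as asked, in the order asked, and still so for the second after the job is handed in, with the robot touching nothing.
It also fails if it takes over 48 s, if anything falls off the work surface, if the arm or the gripper's body presses on something with over 40 N, if the wrist force passes 120 N, or if a joint passes its speed limit or range.

ROBOT

A 6-joint arm with a two-finger parallel gripper is mounted at the origin on the work surface. World frame = base frame: x ahead of the robot, y to its left, z up, the work surface at z = 0. Lengths are in m, angles in degrees, forces in N, time in s.
With the tool pointing down it reaches from about 0.375 to 0.9 m from the base axis. Payload 3.1 kg.
Tool frame: the origin (TCP) lies on the centre line of the jaws, within the pads' length; the fingertips stand 25 mm ahead of it and the grasp point (between the pads) lies 6 mm ahead of it; z points along the fingers, y is the line along which they close (so a half turn about z gives the same grasp; the last joint's range is limited). The gripper opens to 87 mm and grips with 3 to 60 N. Pads are 19 mm wide; open, the fingers measure 117 mm over their backs; the gripper's body (75 mm by 190 mm) begins 51 mm behind the grasp point.
Start: joints at [59.674, 30.224, 82.088, -0, 67.689, -10.227], TCP at [0.215, 0.587, 0.248] pointing down, gripper open.
Joint ranges: [-176.69, 176.69], [-43.24, 126.21], [12.49, 139.97], [-82, 262], [0, 151.66], [-163.58, 163.58]. Speed limits (degrees/s): [159.86, 159.86, 180, 180, 180, 180].

INTERFACE

Orientations are given as a 3x3 rotation matrix whose columns are the frame's x, y, z axes.
In Python, from rig import * gives the robot as it stands.
- The arm moves only by the tool step_arm, never from a script. Its argument "steps" is a list of rows, each a list of 7 numbers: the shift along the tool's x, y, z normalised to -1 to 1, where 1 is 0.3 m, then the turn, a rotation vector about the tool's x, y, z normalised to -1 to 1, where 1 is 45 degrees, then the gripper's target within -1 to 1 (shut at 1, half-way at 0, fully open at -1). A call has 1 to 8 rows; each row is the pose to reach, as a shift and turn from the pose commanded when the call began, along the tool's axes at that moment; what a row does not reach only later rows make up. A row lasts 1/12 s, in which the tool goes at most 41.7 mm and 7.16 degrees, less where a joint would pass 70% of its speed; a pose out of reach is approached as far as the arm can. A call with a number of a shift or a turn outside -1 to 1 is refused whole. A call with a gripper value outside its range is refused whole. The fingers move at their own pace and stop on an object; the grip force is fixed at half the most. Time passes only in rows, so rows that repeat a pose let the fingers close. It gives the time, the measured TCP pose, the force, the opening and the grip force at its end, in the units of the state.
- read_state(): the state, without advancing time (a new reading comes with each control period).
- capture(name): name is "side" or "top" or "wrist"; returns a dict with "image" (420x560x3 uint8, red, green, blue), "vertical_fov" (degrees; the focal length in pixels is half the picture's height over the tangent of half this angle, whatever the lens; pixels are square), "cx", "cy" (the principal point, pixels), "world_from_camera" (4x4, takes a point from camera to world coordinates); the wrist camera has in their place "T_tool_cam" (4x4, takes a point from camera to tool coordinates, whose origin is the TCP and whose axes are the flange's). Camera axes: x right, y down, z forward; pixel columns grow to the right and rows downward; lengths in m; the calibration is good to about 2 mm. The wrist camera is an equidistant fisheye: a pixel r from the principal point sees the ray r / f radians off the axis. A picture is of the moment at which its call begins: read the wrist's pose just before it. There is no depth.
- hand_in(): hands the job in; it is judged then, once.
The state is a dict: "time_s": time; "joint_positions": joint angles; "qvel": joint speeds; "tau": joint torques, N m; "position": TCP position; "tcp_rot": TCP orientation; "force": force on the tool from outside, world axes, zero at the start; "moment": the same for the moment, N m; "opening": opening from 0.0 (shut) to 1.0 (fully open); "grasp_force": force on a finger pad.
Only numpy, scipy, OpenCV 4.12 (cv2) and the standard library are available. Lean on these libraries where they do the work, as an engineer would, in place of code of your own. Each camera call takes 0.05 s, during which the arm holds its last target. There are 200 camera calls.

## Working session

There is one attempt and no reset: what is moved stays moved. The work goes in short steps, Python scripts to look and compute and a tool call to move; the robot and the scene stay as the last step left them, time stands still between calls to the robot, and variables do not carry over. Pictures are saved under pics/ and viewed, at most 10 in all, crops included, and the job is handed in when it is done.

Besides the shell and the picture viewer there is one more tool, called after "Request:" by a JSON object that holds its "api" and its "payload". step_arm: Moves the arm, as the interface text tells. Scaled input: -1 to 1 covers 0.3 m each way for a shift and 45 degrees each way for a turn. Its arguments: {"type":"object","properties":{"steps":{"type":"array"}},"required":["steps"]}

```bash
mkdir -p pics; python3 - <<'E'
from rig import *
import cv2,pickle
s=read_state();print(s['time_s'],s['position'],s['tcp_rot'],s['force'])
d={n:capture(n) for n in("top","side")}
pickle.dump(d,open('c.pkl','wb'))
for n in d:
  cv2.imwrite(f'pics/{n}.png',d[n]['image'][:,:,::-1]);print(n,d[n]['vertical_fov'],d[n]['cx'],d[n]['cy'],d[n]['world_from_camera'])
E
```

```text
0.0 [0.21441029 0.58633847 0.24657057] [[-9.39079897e-01  3.43697097e-01 -1.11889459e-03]
 [ 3.43698674e-01  9.39078138e-01 -1.86354311e-03]
 [ 4.10235092e-04 -2.13457846e-03 -9.99997638e-01]] [-0.18693944 -0.1652269  -0.28692086]
top 44.29590632422743 276.5174233911063 216.81777354635705 [[ 0.02857284 -0.98437112  0.17377308  0.24739498]
 [-0.99951268 -0.02594944  0.01735044 -0.01928324]
 [-0.01256996 -0.17418415 -0.98463286  1.63846907]
 [ 0.          0.          0.          1.        ]]
side 53.43080033792027 273.23638278415046 205.53137873115367 [[ 0.80217924 -0.46488775  0.37468366  0.12753318]
 [-0.5969283  -0.61011544  0.52099496 -0.57249399]
 [-0.01360389 -0.64159063 -0.7669266   0.91312571]
 [ 0.          0.          0.          1.        ]]
```

View pics/top.png

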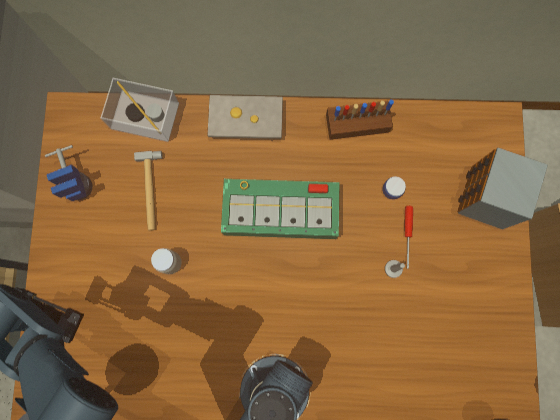

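View pics/side.png

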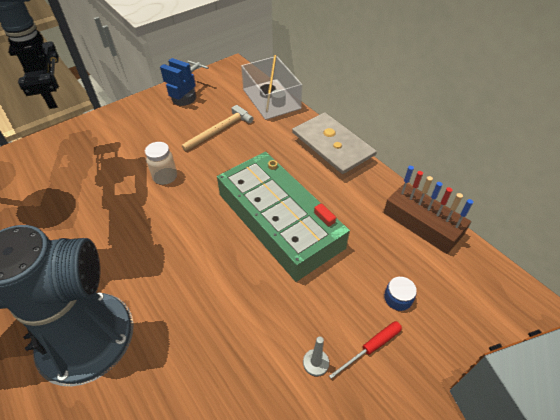

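The top view shows the box with dots a to d at about (241,219), (267,221), (293,222) and (319,226). The side view shows the same dots at about (241,182), (258,199), (275,218) and (296,239).

```bash
python3 - <<'E'
import pickle,cv2,numpy as np
d=pickle.load(open('c.pkl','rb'))
g={'top':[(241,219),(267,221),(293,222),(319,226)],'side':[(241,182),(258,199),(275,218),(296,239)]}
R={}
for n,ps in g.items():
  c=d[n];gr=cv2.cvtColor(c['image'],cv2.COLOR_RGB2GRAY).astype(float);T=np.array(c['world_from_camera']);f=210/np.tan(np.radians(c['vertical_fov']/2))
  R[n]=[]
  for u,v in ps:
    w=gr[v-7:v+8,u-7:u+8];m=np.clip(100-w,0,None).astype(np.float32)
    k,l,st,ce=cv2.connectedComponentsWithStats((m>0).astype(np.uint8))
    i=min(range(1,k),key=lambda i:np.hypot(*(ce[i]-7)));mm=m*(l==i)
    M=cv2.moments(mm);x=u-7+M['m10']/M['m00'];y=v-7+M['m01']/M['m00']
    r=T[:3,:3]@[(x-c['cx'])/f,(y-c['cy'])/f,1];p=T[:3,3]
    q=p+r*(0.08-p[2])/r[2];R[n].append((p,r));print(n,round(x,1),round(y,1),st[i,4],q.round(4))
for a,b in zip(R['top'],R['side']):
  A=np.c_[a[1],-b[1]];t=np.linalg.lstsq(A,b[0]-a[0],rcond=None)[0];P=a[0]+t[0]*a[1];Q=b[0]+t[1]*b[1];print(((P+Q)/2).round(4),np.linalg.norm(P-Q).round(4))
E
```

```text
top 240.6 218.7 20 [0.5138 0.1182 0.08  ]
top 266.7 219.6 18 [0.5131 0.0381 0.08  ]
top 292.9 220.5 19 [ 0.5124 -0.0423  0.08  ]
top 319.0 221.3 20 [ 0.5118 -0.1221  0.08  ]
side 240.3 181.5 19 [0.5139 0.1171 0.08  ]
side 257.1 199.2 20 [0.5136 0.0368 0.08  ]
side 275.0 218.2 24 [ 0.513  -0.0429  0.08  ]
side 294.5 238.9 26 [ 0.5125 -0.1232  0.08  ]
[0.5142 0.1182 0.0787] 0.0006
[0.5138 0.038  0.0785] 0.0009
[ 0.5128 -0.0425  0.0795] 0.0007
[ 0.5125 -0.1224  0.0789] 0.0011
```

Request:
{"api": "step_arm", "payload": {"steps": [[-0.738,-0.561,0.06,0,0,-0.447,1],[-0.738,-0.561,0.06,0,0,-0.447,1],[-0.738,-0.561,0.06,0,0,-0.447,1],[-0.738,-0.561,0.06,0,0,-0.447,1],[-0.738,-0.561,0.06,0,0,-0.447,1],[-0.738,-0.561,0.06,0,0,-0.447,1],[-0.738,-0.561,0.06,0,0,-0.447,1],[-0.738,-0.561,0.06,0,0,-0.447,1]]}}

```text
time_s: 0.77
position: [0.3673, 0.3484, 0.2289]
tcp_rot: [[-1.0, 0.005, -0.0], [0.005, 1.0, -0.003], [0.0, -0.003, -1.0]]
force: [-0.4, 0.9, -0.1]
opening: 0.479
grasp_force: 0.0
```

Request:
{"api": "step_arm", "payload": {"steps": [[-0.49,-0.767,0.34,0,0,0,1],[-0.49,-0.767,0.34,0,0,0,1],[-0.49,-0.767,0.34,0,0,0,1],[-0.49,-0.767,0.34,0,0,0,1],[-0.49,-0.767,0.34,0,0,0,1],[-0.49,-0.767,0.34,0,0,0,1],[-0.49,-0.767,0.34,0,0,0,1],[-0.49,-0.767,0.34,0,0,0,1]]}}

```text
time_s: 1.43
position: [0.516, 0.1178, 0.1253]
tcp_rot: [[-1.0, 0.005, 0.002], [0.005, 1.0, -0.002], [-0.002, -0.002, -1.0]]
force: [0.1, 0.3, 0.0]
opening: 0.006
grasp_force: 0.0
```

Request:
{"api": "step_arm", "payload": {"steps": [[0,0,0,0,0,0,1],[0,0,0,0,0,0,1],[0,0,0,0,0,0,1],[0,0,0,0,0,0,1]]}}

```text
time_s: 1.77
position: [0.511, 0.1243, 0.128]
tcp_rot: [[-1.0, -0.003, 0.0], [-0.003, 1.0, 0.0], [-0.0, 0.0, -1.0]]
force: [1.0, 0.3, 1.4]
opening: 0.002
grasp_force: 0.0
```

```bash
python3 - <<'E'
from rig import *
import cv2,numpy as np
for n in("side","top","wrist"):
  s=read_state();print(s['time_s'],np.round(s['position'],4),np.round(s['force'],1),np.round(s['qvel'],2))
  im=capture(n)['image']
  if n=='side':im=cv2.resize(im[100:310,150:430],None,fx=2.5,fy=2.5)
  cv2.imwrite(f'pics/{n}2.png',im[:,:,::-1])
E
```

```text
1.7667 [0.511  0.1243 0.128 ] [1.  0.3 1.4] [ 0.   -0.09 -0.16 -0.1  -0.25 -0.18]
1.8167 [0.5112 0.1242 0.1281] [ 0.3 -0.3  0.2] [-0.22 -0.02 -0.18 -0.09 -0.06 -0.13]
1.8667 [0.5113 0.124  0.1281] [-0.8  0.4  0.2] [-0.31  0.21 -0.18 -0.12 -0.06  0.08]
```

View pics/side2.png

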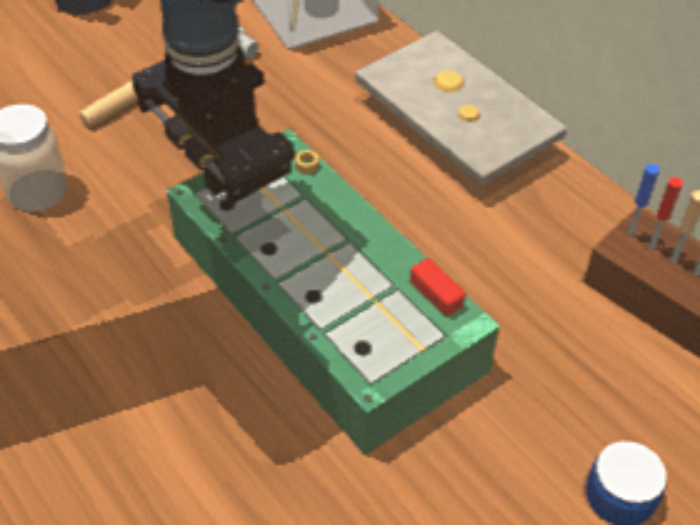

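View pics/wrist2.png

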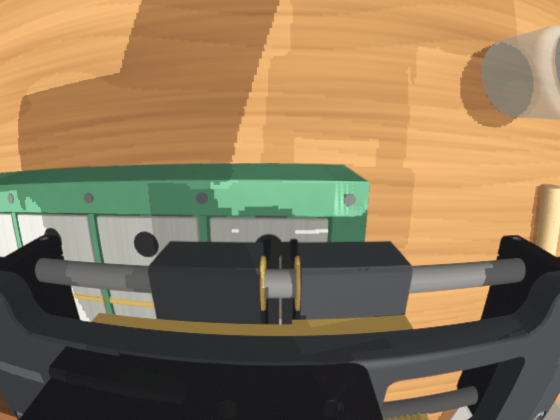

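The side view shows the closed fingertips above dot a. In the wrist view dot a is at about (268,242), slightly left of the finger line at column 280, so a few mm of correction is needed.

Request:
{"api": "step_arm", "payload": {"steps": [[-0.009,-0.021,0.04,0,0,0,1],[-0.009,-0.021,0.067,0,0,0,1],[-0.009,-0.021,0.067,0,0,0,1],[-0.009,-0.021,0.067,0,0,0,1]]}}

```text
time_s: 2.25
position: [0.5139, 0.1168, 0.107]
tcp_rot: [[-1.0, -0.0, -0.002], [-0.0, 1.0, 0.0], [0.002, 0.0, -1.0]]
force: [-0.3, 0.3, -0.5]
opening: 0.006
grasp_force: 0.0
```

Request:
{"api": "step_arm", "payload": {"steps": [[0,0,0.003,0,0,0,1],[0,0,0.005,0,0,0,1],[0,0,0.007,0,0,0,1],[0,0,0.007,0,0,0,1]]}}

```text
time_s: 2.58
position: [0.5146, 0.1165, 0.1055]
tcp_rot: [[-1.0, -0.0, 0.0], [-0.0, 1.0, 0.0], [-0.0, 0.0, -1.0]]
force: [0.1, -0.2, 0.9]
opening: 0.008
grasp_force: 0.0
```

Near contact now (tip at 0.0805); continuing 1 mm at a time.

Request:
{"api": "step_arm", "payload": {"steps": [[0,0,0.002,0,0,0,1],[0,0,0.0035,0,0,0,1],[0,0,0.0035,0,0,0,1]]}}

```text
time_s: 2.83
position: [0.5147, 0.1165, 0.1047]
tcp_rot: [[-1.0, -0.0, 0.0], [-0.0, 1.0, 0.0], [-0.0, 0.0, -1.0]]
force: [-0.5, 0.4, 3.8]
opening: 0.005
grasp_force: 1.8
```

Request:
{"api": "step_arm", "payload": {"steps": [[0,0,0.002,0,0,0,1],[0,0,0.0035,0,0,0,1],[0,0,0.0035,0,0,0,1]]}}

```text
time_s: 3.08
position: [0.5147, 0.1165, 0.1045]
tcp_rot: [[-1.0, -0.0, 0.001], [-0.0, 1.0, 0.0], [-0.001, 0.0, -1.0]]
force: [-2.2, 0.9, 10.8]
opening: 0.006
grasp_force: 5.7
```

Plate a took 10.8 N without giving, so it is latched. Moving on to b.

Request:
{"api": "step_arm", "payload": {"steps": [[0,0,-0.06,0,0,0,1],[0,-0.263,-0.06,0,0,0,1],[0,-0.263,-0.06,0,0,0,1],[0.003,-0.263,-0.06,0,0,0,1],[0.003,-0.263,-0.01,0,0,0,1],[0.003,-0.263,-0.006,0,0,0,1],[0.003,-0.263,-0.006,0,0,0,1],[0.003,-0.263,-0.006,0,0,0,1]]}}

```text
time_s: 3.75
position: [0.5134, 0.0378, 0.1048]
tcp_rot: [[-1.0, -0.0, -0.001], [-0.0, 1.0, 0.0], [0.001, 0.0, -1.0]]
force: [0.8, -0.2, 0.4]
opening: 0.006
grasp_force: 0.0
```

Request:
{"api": "step_arm", "payload": {"steps": [[0,0,0.0015,0,0,0,1],[0,0,0.003,0,0,0,1],[0,0,0.003,0,0,0,1]]}}

```text
time_s: 4.0
position: [0.5134, 0.038, 0.1047]
tcp_rot: [[-1.0, -0.001, -0.0], [-0.001, 1.0, -0.0], [0.0, -0.0, -1.0]]
force: [-0.3, -0.6, 3.6]
opening: 0.004
grasp_force: 2.3
```

Request:
{"api": "step_arm", "payload": {"steps": [[0,0,0.0015,0,0,0,1],[0,0,0.003,0,0,0,1],[0,0,0.003,0,0,0,1]]}}

```text
time_s: 4.25
position: [0.5134, 0.038, 0.1045]
tcp_rot: [[-1.0, -0.001, -0.0], [-0.001, 1.0, -0.0], [0.0, -0.0, -1.0]]
force: [-2.8, -1.0, 11.2]
opening: 0.008
grasp_force: 5.5
```

Plate b is latched too. Next is c.

Request:
{"api": "step_arm", "payload": {"steps": [[0,0,-0.06,0,0,0,1],[0,-0.268,-0.06,0,0,0,1],[0,-0.268,-0.06,0,0,0,1],[0.002,-0.268,-0.06,0,0,0,1],[0.002,-0.268,-0.01,0,0,0,1],[0.002,-0.268,-0.006,0,0,0,1],[0.002,-0.268,-0.006,0,0,0,1],[0.002,-0.268,-0.006,0,0,0,1]]}}

```text
time_s: 4.92
position: [0.5126, -0.042, 0.1049]
tcp_rot: [[-1.0, -0.001, -0.001], [-0.001, 1.0, 0.001], [0.001, 0.001, -1.0]]
force: [-0.7, -0.3, 0.6]
opening: 0.006
grasp_force: 0.0
```

Request:
{"api": "step_arm", "payload": {"steps": [[0,0,0.0015,0,0,0,1],[0,0,0.003,0,0,0,1],[0,0,0.003,0,0,0,1]]}}

```text
time_s: 5.17
position: [0.5126, -0.042, 0.1046]
tcp_rot: [[-1.0, -0.001, -0.001], [-0.001, 1.0, 0.001], [0.001, 0.001, -1.0]]
force: [-1.8, 0.5, 5.5]
opening: 0.007
grasp_force: 2.3
```

Request:
{"api": "step_arm", "payload": {"steps": [[0,0,0.0015,0,0,0,1],[0,0,0.003,0,0,0,1],[0,0,0.003,0,0,0,1]]}}

```text
time_s: 5.42
position: [0.5126, -0.042, 0.1045]
tcp_rot: [[-1.0, -0.001, -0.001], [-0.001, 1.0, 0.0], [0.001, 0.0, -1.0]]
force: [-2.9, 1.6, 10.5]
opening: 0.005
grasp_force: 5.5
```

Plate c is latched as well. Pressing d to confirm it is the free one.

Request:
{"api": "step_arm", "payload": {"steps": [[0,0,-0.06,0,0,0,1],[0,-0.268,-0.06,0,0,0,1],[0,-0.268,-0.06,0,0,0,1],[0.002,-0.268,-0.06,0,0,0,1],[0.002,-0.268,-0.01,0,0,0,1],[0.002,-0.268,-0.006,0,0,0,1],[0.002,-0.268,-0.006,0,0,0,1],[0.002,-0.268,-0.006,0,0,0,1]]}}

```text
time_s: 6.08
position: [0.5121, -0.1223, 0.105]
tcp_rot: [[-1.0, -0.001, -0.001], [-0.001, 1.0, 0.001], [0.001, 0.001, -1.0]]
force: [0.2, -0.1, -0.0]
opening: 0.007
grasp_force: 0.0
```

Request:
{"api": "step_arm", "payload": {"steps": [[0,0,0.0015,0,0,0,1],[0,0,0.003,0,0,0,1],[0,0,0.003,0,0,0,1]]}}

```text
time_s: 6.33
position: [0.5125, -0.1227, 0.1043]
tcp_rot: [[-1.0, -0.001, -0.0], [-0.001, 1.0, 0.0], [0.0, 0.0, -1.0]]
force: [-0.8, -0.2, 0.3]
opening: 0.006
grasp_force: 0.0
```

Request:
{"api": "step_arm", "payload": {"steps": [[0,0,0.0015,0,0,0,1],[0,0,0.003,0,0,0,1],[0,0,0.003,0,0,0,1]]}}

```text
time_s: 6.58
position: [0.5126, -0.1229, 0.1035]
tcp_rot: [[-1.0, -0.0, 0.0], [-0.0, 1.0, 0.0], [-0.0, 0.0, -1.0]]
force: [0.4, 1.4, 2.9]
opening: 0.009
grasp_force: 1.4
```

Request:
{"api": "step_arm", "payload": {"steps": [[0,0,0.004,0,0,0,1],[0,0,0.008,0,0,0,1],[0,0,0.012,0,0,0,1],[0,0,0.012,0,0,0,1]]}}

```text
time_s: 6.92
position: [0.5128, -0.1233, 0.0995]
tcp_rot: [[-1.0, -0.0, 0.0], [-0.0, 1.0, -0.0], [-0.0, -0.0, -1.0]]
force: [0.6, 2.8, 1.8]
opening: 0.007
grasp_force: 1.1
```

Plate d rocks. It went about 5 mm down at roughly 3 N. Pushing further.

Request:
{"api": "step_arm", "payload": {"steps": [[0,0,0.013,0,0,0,1],[0,0,0.026,0,0,0,1],[0,0,0.039,0,0,0,1],[0,0,0.052,0,0,0,1],[0,0,0.065,0,0,0,1],[0,0,0.075,0,0,0,1],[0,0,0.075,0,0,0,1]]}}

```text
time_s: 7.5
position: [0.5117, -0.1231, 0.0761]
tcp_rot: [[-1.0, -0.0, -0.002], [-0.0, 1.0, 0.001], [0.002, 0.001, -1.0]]
force: [-0.8, -1.2, 0.2]
opening: 0.003
grasp_force: 0.4
```

Request:
{"api": "step_arm", "payload": {"steps": [[0,0,0.005,0,0,0,1],[0,0,0.01,0,0,0,1],[0,0,0.013,0,0,0,1],[0,0,0.013,0,0,0,1]]}}

```text
time_s: 7.83
position: [0.5124, -0.1232, 0.0731]
tcp_rot: [[-1.0, -0.0, -0.0], [-0.0, 1.0, 0.0], [0.0, 0.0, -1.0]]
force: [0.0, -0.8, 1.8]
opening: 0.005
grasp_force: 0.9
```

Request:
{"api": "step_arm", "payload": {"steps": [[0,0,0.003,0,0,0,1],[0,0,0.005,0,0,0,1],[0,0,0.005,0,0,0,1]]}}

```text
time_s: 8.08
position: [0.5125, -0.1232, 0.0717]
tcp_rot: [[-1.0, -0.0, -0.0], [-0.0, 1.0, -0.0], [0.0, -0.0, -1.0]]
force: [-0.5, -0.7, 3.4]
opening: 0.004
grasp_force: 1.0
```

Request:
{"api": "step_arm", "payload": {"steps": [[0,0,0.003,0,0,0,1],[0,0,0.005,0,0,0,1],[0,0,0.005,0,0,0,1]]}}

```text
time_s: 8.33
position: [0.5124, -0.1232, 0.0708]
tcp_rot: [[-1.0, -0.0, -0.0], [-0.0, 1.0, -0.0], [0.0, -0.0, -1.0]]
force: [-1.5, -0.2, 6.5]
opening: 0.005
grasp_force: 3.4
```

Request:
{"api": "step_arm", "payload": {"steps": [[0,0,0.003,0,0,0,1],[0,0,0.005,0,0,0,1],[0,0,0.005,0,0,0,1]]}}

```text
time_s: 8.58
position: [0.5125, -0.1233, 0.0704]
tcp_rot: [[-1.0, -0.001, 0.001], [-0.001, 1.0, -0.0], [-0.001, -0.0, -1.0]]
force: [-3.8, 0.3, 15.2]
opening: 0.003
grasp_force: 6.8
```

The stop was reached at 34 mm depth with 15 N, as the geometry predicts. Retracting straight up, then back toward the robot.

Request:
{"api": "step_arm", "payload": {"steps": [[0,0,-0.03,0,0,0,1],[0,0,-0.12,0,0,0,1],[0,0,-0.25,0,0,0,1],[0,0,-0.37,0,0,0,1],[0,0,-0.5,0,0,0,1],[0.2,0,-0.5,0,0,0,1],[0.2,0,-0.5,0,0,0,1],[0.2,0,-0.5,0,0,0,1]]}}

```text
time_s: 9.25
position: [0.4481, -0.1217, 0.219]
tcp_rot: [[-1.0, 0.0, -0.004], [0.0, 1.0, 0.002], [0.004, 0.002, -1.0]]
force: [-0.7, 0.7, -0.4]
opening: 0.004
grasp_force: 0.0
```

```bash
python3 - <<'E'
from rig import *
import cv2,numpy as np
im=capture("side")['image'];cv2.imwrite('pics/s3.png',cv2.resize(im[100:310,150:430],None,fx=2.5,fy=2.5)[:,:,::-1])
s=read_state();print(s['time_s'],s['position'],s['force'])
E
```

```text
9.3 [ 0.45055773 -0.12258947  0.21899782] [ 0.84860774  0.50415019 -0.34771087]
```

View pics/s3.png

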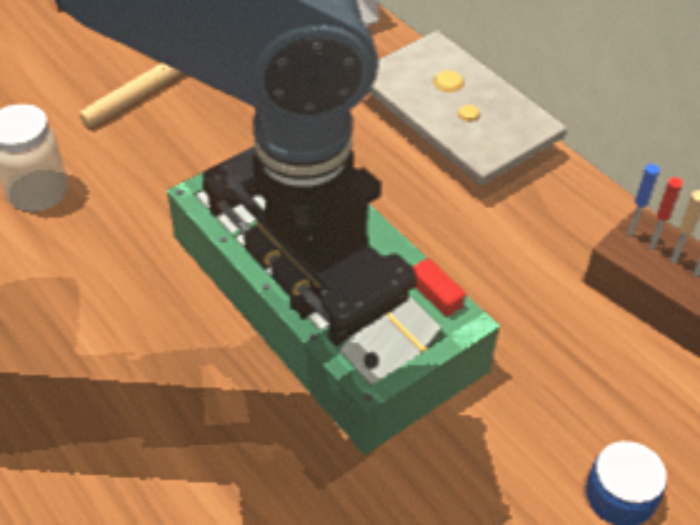

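The picture shows d's dot shifted to about (371,359) in the crop, from (362,348). Checking that shift against the expected 0.75 rad.

```bash
python3 - <<'E'
import pickle,numpy as np
c=pickle.load(open('c.pkl','rb'))['side'];T=np.linalg.inv(c['world_from_camera']);f=210/np.tan(np.radians(c['vertical_fov']/2))
for a in (0,.3,.65,.75):
  p=T@[.512+.046*(1-np.cos(a)),-.1227,.0797-.046*np.sin(a),1];print(a,((f*p[0]/p[2]+c['cx']-150)*2.5).round(),((f*p[1]/p[2]+c['cy']-100)*2.5).round())
E
```

```text
0 361.0 347.0
0.3 362.0 354.0
0.65 367.0 359.0
0.75 369.0 359.0
```

The dot matches the 0.75 rad prediction of (369,359), so the plate is fully open. Handing in.

```bash
python3 -c "
from rig import *
print(hand_in())"
```

```text
the job is handed in; nothing more can be done
None
```

Plate d was the unlatched one; I pushed it down to its stop (about 0.75 rad by the camera check) and left it open, a, b and c held firm at about 11 N each, and the job is handed in.

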